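Park the spring plunger and open the lane rail of the take-off conveyor

TASK

Open up the take-off conveyor so that its belt can be got at: pull up the black knob of the spring plunger that locks the movable lane rail, twist it a quarter turn and let it drop into its rest notch, so that it stays retracted when you let go. Then slide the lane rail outward, away from the belt's middle, until its stop collar just rests against the block, and leave both like that. Feel your way: do not force the plunger against its sleeve or ram the collar into the block, do not shove the rail while the pin still locks it, and leave the pralines and all else where they are.

Things in the scene. Friction and masses are not known exactly. Their poses are not given: they have to be found in the camera images.
- conveyor: bench-top take-off conveyor, white belt, 224 mm wide (x), 510 mm long (y); fixed, placed and turned differently each time. Origin: under its centre at bench height; y runs along the belt, +x points away from the robot, the way the lane rail opens. Belt top 85 mm above the bench. A fixed white rail (top 123 mm up) stands at local x -80 mm.
- guide_block: aluminium block, a 44 mm cube, on the conveyor's far side plate (centre at conveyor x 134, y -70 mm; 83 to 127 mm above the bench). The plunger stands upright on it; the rail's rod (16 mm thick, axis 105 mm up) slides through it along conveyor x. Origin under its centre. A like block without plunger stands at y +95 mm.
- block_face (a point): centre of the guide block's inner face (towards the belt), at rod height; x axis along the conveyor's +x.
- sleeve: steel sleeve, 20 x 20 mm, of the spring plunger, screwed into the block's top. Origin on the plunger's axis at the block's top (127 mm above the bench). Its rim stands 20 to 32 mm above the origin, differing each time and not told by the pose: it must be felt. A deep slot 5 mm wide crosses the rim along x; square to it, along y, lies the shallow rest notch, a V 7 mm wide, 3.5 mm deep.
- plunger: the spring plunger: 8 mm upright shaft in the sleeve, knob on top; its pin reaches 3.5 mm into a hole in the rail's rod when down. Pulled up against a spring: 7 N at first, 0.2 N more per mm. The cross pin clears the rim after 8 to 20 mm, as the sleeve was set; 2 mm later an inner stop is felt. At most 25 N may act between plunger and sleeve. Origin on the axis, at the block's top when down.
- knob_mid (a point): middle of the black round knob, 32 mm across, 24 mm tall, with a red line across its top; 175 mm above the bench when down. Can be gripped from above at any yaw: only the slim sleeve stands within 40 mm below its middle. x axis along the red line, parallel to the cross pin.
- cross_pin (a point): middle of the brass cross pin, 4 mm thick, 20 mm long, 34 mm below the knob's middle, turning with the knob; x along the pin. Down, it lies in the slot, 141 mm above the bench. Once above the rim it may be turned either way, a quarter turn (1.57 rad), to lie along the notch; within 0.3 rad of that it slides in by itself when let down, 3 mm lower than on the flat rim.
- rail: movable lane rail: white bar with steel back, 12 mm thick, 220 mm long (y), 89 to 125 mm above the bench, on two rods. With the plunger up it slides along conveyor +x, friction 3 N, until the face (collar_face) of a dark clamp collar on its rod meets the block: after 27 to 65 mm, as the collar was set: feel for it. At most 25 N on the block, 20 N on the pin when down (play 1.5 mm). Origin under the bar's middle.
- rail_grip (a point): middle of the blue grip tab on top of the rail: 12 mm thick (x), 40 mm wide (y), from 123 to 157 mm above the bench, the point at 140 mm. It sits 30 mm from the bar's middle towards +y. Can be pinched from above across its thickness.
- praline0: a chocolate praline on the belt, 28 x 28 x 13 mm, to be left alone; origin under its centre
- praline1: like praline0
- praline2: like praline0
- palette_knife: a palette knife 240 mm long lying on the bench, to be left alone
- cocoa_butter: a small yellow jar with white cap, 64 mm wide, 85 mm tall, to be left alone
- bowl: a small steel bowl, 120 mm wide, to be left alone

How it is judged (in metres and radians):
On the way, in this order (a step that is already met when the one before it is completed fails the run):
1. the plunger is pulled, twisted and let go, and stays up with its cross pin in the rest notch (angle between the x axis of cross_pin and the y axis of sleeve, either way round below 0.15 rad and z of cross_pin in the frame of sleeve above 0.018 m and contact force between the fingers and plunger below 0.2 N), for 0.3 s.
2. the lane rail is slid outward until its collar rests against the block (x of collar_face in the frame of block_face above -0.0019 m), for 0.2 s.
At the end, for the whole second after the job is handed in: The plunger stays up with its cross pin in the rest notch (pin within 0.15 rad of the notch line, its centre more than 18 mm above the block's top, 14 mm being down), the stop collar's face is within 1.5 mm of the guide block's face, rail and plunger are at rest and nothing is held (angle between the x axis of cross_pin and the y axis of sleeve, either way round below 0.15 rad and z of cross_pin in the frame of sleeve above 0.018 m and x of collar_face in the frame of block_face above -0.0019 m and linear speed of each of rail, plunger below 0.02 m/s); the robot touches nothing.
It fails at once if the plunger is forced: more than 25 N between plunger or cross pin and its sleeve (contact force between plunger and sleeve above 25 N).
It fails at once if the rail is shoved against the locking pin with more than 20 N (contact force between rail and plunger above 20 N).
It fails at once if the stop collar is rammed into the block with more than 25 N (contact force between rail and guide_block above 25 N).
It fails at once if a praline or another loose thing is moved by more than 15 mm (distance of any of praline0, praline1, praline2, palette_knife, cocoa_butter, bowl from where it was at the start of the episode above 0.015 m).
It also fails if it takes over 69 s, if anything falls off the work surface, if the arm or the gripper's body presses on something with over 40 N, if the wrist force passes 120 N, or if a joint passes its speed limit or range.

ROBOT

A 6-joint arm with a two-finger parallel gripper is mounted at the origin on the work surface. World frame = base frame: x ahead of the robot, y to its left, z up, the work surface at z = 0. Lengths are in mm, angles in rad, forces in N, time in s.
With the tool pointing down it reaches from about 325 to 900 mm from the base axis. Payload 6.1 kg.
Tool frame: the origin (TCP) lies between the finger pads; the fingertips stand 25 mm ahead of it and the grasp point (between the pads) lies 6 mm ahead of it (manip.tcp_to_tips is the distance from the TCP to the fingertips, in mm); z points along the fingers, y is the line along which they close (so a half turn about z gives the same grasp; the last joint's range is limited). The gripper opens to 87 mm and grips with 3 to 60 N. Pads are 19 mm wide; open, the fingers measure 117 mm over their backs; the gripper's body (75 mm by 190 mm) begins 51 mm behind the grasp point.
Start: joints at [0.977, 0.22, 1.526, -0, 1.395, -0.126], TCP at [281.825, 557.845, 247.538] pointing down, gripper open.
Joint ranges: [-2.98, 2.98], [-0.91, 2.08], [0.09, 2.57], [-1.24, 4.39], [0.2, 2.65], [-2.68, 2.68]. Speed limits (rad/s): [2.57, 2.57, 3.01, 3.14, 3.14, 3.14].

INTERFACE

Orientations are given as a unit quaternion [w, x, y, z].
In Python, from workcell import manip gives the robot as it stands.
- The arm moves only by the shell command python3 -m creep 'ROWS' [FORCE]. ROWS is JSON, a list that holds one entry, the list of rows, each a list of 7 numbers: the turn, a rotation vector about the tool's x, y, z as a fraction of full scale, then the shift along the tool's x, y, z as a fraction of full scale, then the gripper command: -1 is fully open, 1 is shut, values between are in proportion. A call has 1 to 5 rows; each row is the pose to reach, as a shift and turn from the pose commanded when the call began, along the tool's axes at that moment; what a row does not reach only later rows make up. Full scale, the value 1, is 0.8 m for a shift and 1.5 rad for a turn. A row lasts 1/8 s, in which the tool goes at most 62.5 mm and 10.7 degrees, less where a joint would pass 70% of its speed; a pose out of reach is approached as far as the arm can. A call with a number of a shift or a turn outside -1 to 1 is refused whole. A call with a gripper value outside its range is refused whole. The fingers move at their own pace and stop on an object; FORCE is the grip in N (left out, the last holds). Time passes only in rows, so rows that repeat a pose let the fingers close. It gives the time, the measured TCP pose, the force, the opening and the grip force at its end, in the units of the state.
- manip.observe(): the state, without advancing time (a new reading comes with each control period).
- manip.capture(name): name is "scene" or "top" or "wrist"; returns a dict with "color" (400x640x3 uint8, red, green, blue), "K" (3x3 intrinsics, pixels), "R" (3x3) and "t" (3): a world point X has camera coordinates R X + t. Camera axes: x right, y down, z forward; pixel columns grow to the right and rows downward; lengths in mm; the calibration is good to about 2 mm. A picture is of the moment at which its call begins. There is no depth.
- manip.sign_off(): hands the job in; it is judged then, once.
The state is a dict: "time": time; "joint_pos": joint angles; "qvel": joint speeds; "tau": joint torques, N m; "tcp_pos": TCP position; "tool_rot": TCP orientation; "force": force on the tool from outside, world axes, zero at the start; "moment": the same for the moment, N m; "finger_gap": finger opening in mm; "grasp_force": force on a finger pad.
Only numpy, scipy, OpenCV 4.12 (cv2) and the standard library are available. Lean on these libraries where they do the work, as an engineer would, in place of code of your own. Each camera call takes 0.05 s, during which the arm holds its last target. There are 200 camera calls.

## Working session

There is one attempt and no reset: what is moved stays moved. The work goes in short steps, Python scripts to look and compute and a shell command to move; the robot and the scene stay as the last step left them, time stands still between calls to the robot, and variables do not carry over. Pictures are saved under pics/ and viewed, at most 10 in all, crops included, and the job is handed in when it is done.

```bash
mkdir -p pics; ls; python3 - <<'E'
from workcell import manip
import cv2,json,numpy as np
for n in ["scene","top","wrist"]:
    c=manip.capture(n); cv2.imwrite(f"pics/{n}0.png",c["color"][:,:,::-1]); np.savez(f"{n}0.npz",**c)
    print(n,c["K"].tolist(),np.round(c["R"],3).tolist(),c["t"])
print(manip.observe())
E
```

```text
pics
scene [[461.5329281574969, 0.0, 324.3551234120693], [0.0, 461.5329281574969, 200.92171323596085], [0.0, 0.0, 1.0]] [[-0.885, 0.466, -0.012], [0.382, 0.711, -0.59], [-0.267, -0.526, -0.808]] [ 502.79155819 -103.0427325  1581.69651255]
top [[426.87196127663697, 0.0, 319.70921765015777], [0.0, 426.87196127663697, 199.86619451784753], [0.0, 0.0, 1.0]] [[0.01, -1.0, 0.005], [-0.997, -0.01, -0.077], [0.077, -0.004, -0.997]] [ -49.72222072  531.2118906  1556.53968168]
wrist [[323.7089872706371, 0.0, 316.6461478674998], [0.0, 323.7089872706371, 200.5827546048664], [0.0, 0.0, 1.0]] [[0.451, 0.892, -0.003], [0.865, -0.437, 0.247], [0.219, -0.114, -0.969]] [-624.14060548  -30.23856739  389.63042753]
{'time': 0.15, 'joint_pos': array([ 9.76936431e-01,  2.21068082e-01,  1.52732582e+00, -1.61528857e-05,
        1.39469207e+00, -1.26125499e-01]), 'qvel': array([-1.55171086e-03, -3.47378669e-03, -2.50354201e-03,  3.67541662e-05,
        1.19524280e-03,  5.26385294e-04]), 'tau': array([ 9.54596071e-04, -4.95190072e+01, -3.87881684e+01,  7.00400351e-02,
        5.30855265e-02, -1.03453490e-04]), 'tcp_pos': array([281.57079001, 557.50019413, 246.68611086]), 'tool_rot': array([-2.55583364e-04,  2.31739723e-01,  9.72777540e-01, -7.01599945e-04]), 'force': array([-0.52779816,  0.01257707, -0.15611089]), 'moment': array([0.03209858, 0.0719785 , 0.0055769 ]), 'grasp_force': 0.0, 'finger_gap': 87.27035338815418}
```

View pics/top0.png

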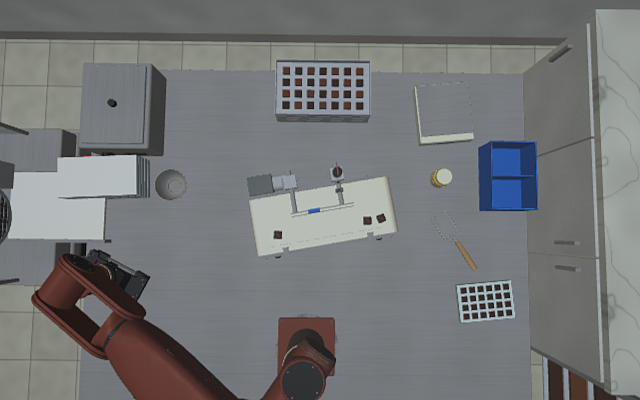

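View pics/scene0.png

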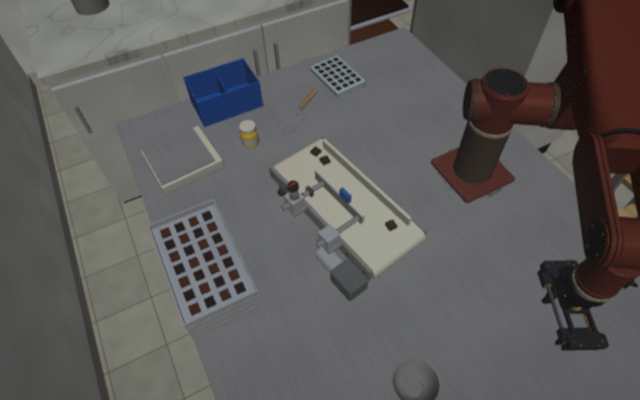

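The top view shows the belt centred near (322,215), the knob at (337,172) and the blue tab at (314,211). The scene view shows the knob at (292,187) and the tab at (345,195). Next I measure these.

```bash
cat > h.py <<'E'
import numpy as np,cv2
def ray(c,p,z):
    R,t,K=c["R"],c["t"],c["K"]; C=-R.T@t; d=R.T@np.linalg.inv(K)@np.array([p[0],p[1],1.]); return C+d*(z-C[2])/d[2]
def proj(c,X):
    q=c["K"]@(c["R"]@np.asarray(X,float)+c["t"]); return q[:2]/q[2]
def tri(c1,p1,c2,p2):
    P=[c["K"]@np.c_[c["R"],c["t"]] for c in (c1,c2)]
    X=cv2.triangulatePoints(P[0],P[1],np.array(p1,float).reshape(2,1),np.array(p2,float).reshape(2,1)).ravel(); return X[:3]/X[3]
def cen(m,box):
    x0,y0,x1,y1=box; k=np.zeros(m.shape,np.uint8); k[y0:y1,x0:x1]=m[y0:y1,x0:x1]
    M=cv2.moments(k,True); return (M["m10"]/M["m00"],M["m01"]/M["m00"]),M["m00"],k
E
python3 - <<'E'
from h import *
T=dict(np.load("top0.npz")); S=dict(np.load("scene0.npz"))
def masks(c):
    h=cv2.cvtColor(c["color"],cv2.COLOR_RGB2HSV); H,Sa,V=[h[...,i].astype(int) for i in range(3)]
    return ((H>100)&(H<130)&(Sa>120)), (V<75), ((H<8)|(H>172))&(Sa>130)&(V>70), (Sa>15)&(Sa<60)&(V>150)&(H>15)&(H<40)
mt,ms=masks(T),masks(S)
bt,a,_=cen(mt[0],(295,195,335,225)); bs,b,_=cen(ms[0],(330,180,360,210)); print("blue",bt,a,bs,b,tri(T,bt,S,bs),ray(T,bt,140),ray(T,bt,150))
kt,a,_=cen(mt[1],(325,160,350,183)); ks,b,_=cen(ms[1]|ms[2],(284,178,302,197)); print("knob",kt,a,ks,b,tri(T,kt,S,ks),ray(T,kt,187),ray(T,kt,175))
rt,a,k=cen(mt[2],(325,160,350,183)); print("red",rt,a, ray(T,rt,187)if a else 0)
_,a,k=cen(mt[3],(230,160,420,270)); cs,_=cv2.findContours(k,0,2); c=max(cs,key=cv2.contourArea)
h=np.array([ray(T,p,85)[:2] for p in c[:,0].astype(float)],np.float32); print("belt",cv2.minAreaRect(h))
c0=cv2.convexHull(c)[:,0]; print(cv2.approxPolyDP(c0,4,True)[:,0].tolist())
im=np.vstack([cv2.resize(T["color"][160:270,240:410],None,fx=4.4,fy=4.4,interpolation=cv2.INTER_CUBIC)[:300,:748]*1]) 
A=cv2.resize(T["color"][155:225,275:375],(800,560),interpolation=cv2.INTER_CUBIC); cv2.imwrite("pics/topcrop.png",A[...,::-1])
E
```

```text
blue (313.8536585365854, 210.17073170731706) 41.0 (344.961038961039, 194.93506493506493) 77.0 [486.36066068 -23.99996611 141.51181719] [487.01426828 -24.37389466 140.        ] [486.48338904 -24.47113596 150.        ]
knob (336.98333333333335, 172.63333333333333) 60.0 (290.51079136690646, 187.31654676258992) 139.0 [ 617.47231555 -103.77267741  166.48697925] [ 610.07862675 -100.28180934  187.        ] [ 611.78723015 -100.80903179  175.        ]
red (337.1666666666667, 170.91666666666666) 12.0 [ 615.83299707 -100.85267197  187.        ]
belt ((515.4371948242188, -290.61212158203125), (195.22598266601562, 11.297513961791992), 10.818205833435059)
[[383, 177], [394, 231]]
```

View pics/topcrop.png

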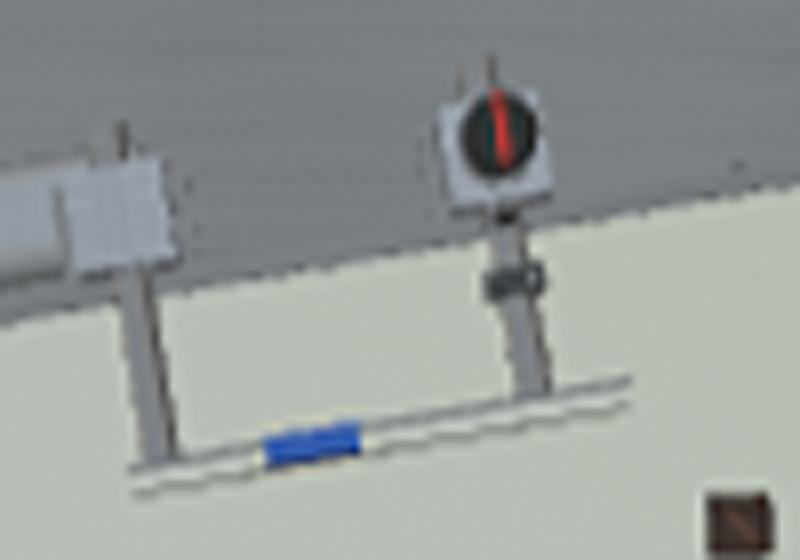

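Crop: the knob disc is at about (337.0,171.4) in the full image. The red line runs roughly along conveyor x, the tab is at (313.8,210), and the rail runs from (291,213) to (353.5,202.3). The collar sits at (339,190).

```bash
cat >> h.py <<'E'
from scipy.spatial.transform import Rotation as Ro
def rows(obs,target,yaw_y):
    q=obs["tool_rot"]; R=Ro.from_quat([q[1],q[2],q[3],q[0]])
    y=np.array([np.cos(yaw_y),np.sin(yaw_y),0]); z=np.array([0,0,-1.]); x=np.cross(y,z)
    Rt=Ro.from_matrix(np.c_[x,y,z]); rv=(R.inv()*Rt).as_rotvec(); s=R.inv().apply(np.asarray(target)-obs["tcp_pos"])
    return np.round(rv/1.5,4),np.round(s/800,4)
E
python3 - <<'E'
from h import *; from workcell import manip
T=dict(np.load("top0.npz")); S=dict(np.load("scene0.npz"))
f=lambda u,v:(275+(u+.5)/8-.5,155+(v+.5)/8-.5)
def yaw(a,b,z): d=ray(T,f(*b),z)-ray(T,f(*a),z); return np.arctan2(-d[0],d[1])
print("yaw rail",yaw((630,380),(130,467),125),"belt",yaw((800,182),(0,325),85))
k=ray(T,f(499,134),187); print("knob",k,"tab",ray(T,f(313,443),152))
w=0.178; d=ray(T,f(313,443),152)-k; print("tab in conv from knob",d[0]*np.cos(w)+d[1]*np.sin(w),-d[0]*np.sin(w)+d[1]*np.cos(w))
print("scene proj of knob",proj(S,[k[0],k[1],175]))
print(rows(manip.observe(),[k[0],k[1],270],0.178))
E
```

```text
yaw rail 0.18256681317546206 belt 0.18805024632549092
knob [ 614.49933939 -100.10012023  187.        ] tab [487.16068406 -23.92052038 152.        ]
tab in conv from knob -111.8382006177019 97.52272276823314
scene proj of knob [293.27287622 186.17968053]
(array([-1.000e-03,  4.000e-04,  6.167e-01]), array([-0.7421, -0.5461, -0.0285]))
```

```bash
python3 -m creep '[[[0,0,0.615,-0.742,-0.546,-0.028,-1],[0,0,0.615,-0.742,-0.546,-0.028,-1],[0,0,0.615,-0.742,-0.546,-0.028,-1],[0,0,0.615,-0.742,-0.546,-0.028,-1],[0,0,0.615,-0.742,-0.546,-0.028,-1]]]'
python3 -c "
from h import *;from workcell import manip
print(rows(manip.observe(),[614.5,-100.1,270],0.183))"
```

```text
time: 0.78
tcp_pos: [423.3, 277.3, 257.0]
tool_rot: [0.0, 0.643, 0.766, 0.0]
force: [0.6, 0.4, 0.1]
finger_gap: 87.1
grasp_force: 0.0
(array([ 0.0001,  0.    , -0.0054]), array([-0.5061,  0.1532, -0.0162]))
```

```bash
python3 -m creep '[[[0,0,-0.005,-0.5,0.15,-0.016,-1],[0,0,-0.005,-0.5,0.15,-0.016,-1],[0,0,-0.005,-0.5,0.15,-0.016,-1],[0,0,-0.005,-0.5,0.15,-0.016,-1],[0,0,-0.005,-0.5,0.15,-0.016,-1]]]'
python3 -c "
from h import *;from workcell import manip
print(rows(manip.observe(),[614.5,-100.1,270],0.183))"
```

```text
time: 1.4
tcp_pos: [565.4, -1.0, 266.6]
tool_rot: [-0.0, 0.638, 0.77, 0.0]
force: [0.7, -0.1, -0.4]
finger_gap: 87.3
grasp_force: 0.0
(array([ 0.0001, -0.0001,  0.0032]), array([-0.1332,  0.0372, -0.0043]))
```

```bash
python3 -m creep '[[[0,0,0.003,-0.12,0.035,-0.004,-1],[0,0,0.003,-0.12,0.035,-0.004,-1],[0,0,0.003,-0.12,0.035,-0.004,-1],[0,0,0.003,-0.12,0.035,-0.004,-1]]]'
python3 - <<'E'
from h import *;from workcell import manip
o=manip.observe(); print(rows(o,[614.5,-100.1,270],0.183))
c=manip.capture("wrist"); np.savez("wrist1.npz",**c); cv2.imwrite("pics/wrist1.png",c["color"][...,::-1]); print(proj(c,[614.5,-100.1,187]))
E
```

```text
time: 1.9
tcp_pos: [609.9, -87.6, 269.2]
tool_rot: [-0.001, 0.639, 0.769, -0.0]
force: [-1.0, 0.3, -0.2]
finger_gap: 87.0
grasp_force: 0.0
(array([-0.0007, -0.0007,  0.0002]), array([-0.0165,  0.0028, -0.001 ]))
[319.27500971 233.65295573]
```

View pics/wrist1.png

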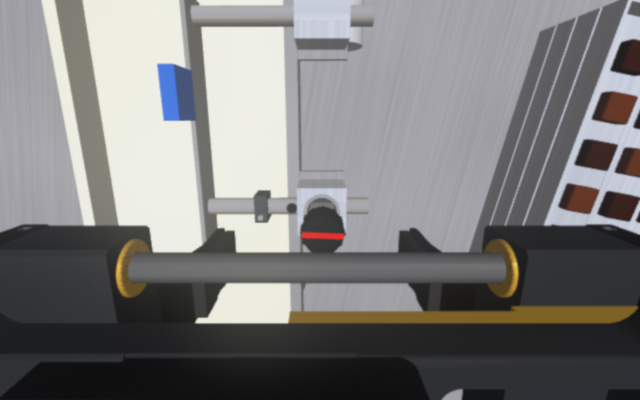

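The wrist view shows the knob's red line at about (322,236), the tab at (175,92), the collar at (262,206) and the block's inner face at column ~299. I'll refine from this view.

```bash
python3 - <<'E'
from h import *;from workcell import manip
c=dict(np.load("wrist1.npz"));h=cv2.cvtColor(c["color"],cv2.COLOR_RGB2HSV).astype(int);H,S,V=h[...,0],h[...,1],h[...,2]
p,a,k=cen(((H<8)|(H>172))&(S>150)&(V>90),(290,215,360,255)); ys,xs=np.nonzero(k)
print("red",p,a,xs.min(),xs.max(),ys.min(),ys.max()); K=ray(c,p,187); print("knob",K)
d=ray(c,(xs.max(),ys[xs==xs.max()].mean()),187)-ray(c,(xs.min(),ys[xs==xs.min()].mean()),187); print("red len/yaw",np.hypot(d[0],d[1]),np.arctan2(d[1],d[0]))
p,a,k=cen((H>100)&(H<130)&(S>130)&(V>60),(140,50,210,130)); print("tab",p,a)
T=dict(np.load("top0.npz")); print("tab tri",tri(T,(313.6,209.9),c,p))
# rod axes at z 105: top-edge mid; long rod upper
for a,b,z in [((195,15),(290,15),113),((212,206),(252,206),113)]:
    d=ray(c,b,z)-ray(c,a,z); print("rod yaw",np.arctan2(d[1],d[0]))
u=np.array([np.cos(.184),np.sin(.184)])
print("collar->face gap", (ray(c,(299,206),109)-ray(c,(271,206),109))[:2]@u)
o=manip.observe(); print(rows(o,[K[0],K[1],210],.184),o["tcp_pos"])
E
```

```text
red (322.4486692015209, 235.38403041825094) 263.0 302 343 232 239
knob [ 616.98365526 -100.97837023  187.        ]
red len/yaw 29.436737440088354 0.17077165238552178
tab (168.7545045045045, 91.59346846846847) 888.0
tab tri [487.11881611 -23.29631428 154.90452004]
rod yaw 0.18275381846709166
rod yaw 0.18355931527300642
collar->face gap 26.644816811567516
(array([-0.0005, -0.0005,  0.0002]), array([-0.0188,  0.0056,  0.0743])) [609.8441949  -87.08254624 269.43414819]
```

```bash
python3 -m creep '[[[0,0,0,-0.0175,0.0045,0.068,-1],[0,0,0,-0.0175,0.0045,0.068,-1],[0,0,0,-0.0175,0.0045,0.068,-1],[0,0,0,-0.0175,0.0045,0.068,-1]]]'
python3 -c "
from h import *;from workcell import manip
o=manip.observe();print(rows(o,[616,-100.6,182],0.184),o['tcp_pos'])"
```

```text
time: 2.45
tcp_pos: [617.5, -100.7, 218.1]
tool_rot: [0.002, 0.639, 0.769, 0.001]
force: [-0.9, 1.0, 1.5]
finger_gap: 87.0
grasp_force: 0.0
(array([0.0022, 0.001 , 0.0003]), array([ 0.0006, -0.002 ,  0.0451])) [ 617.5192818  -100.71025797  218.05432819]
```

```bash
python3 -m creep '[[[0,0,0,0.0003,-0.0015,0.045,-0.2],[0,0,0,0.0003,-0.0015,0.045,0.1],[0,0,0,0.0003,-0.0015,0.045,0.1],[0,0,0,0.0003,-0.0015,0.045,0.1],[0,0,0,0.0003,-0.0015,0.045,0.1]]]' 5
python3 -c "
from h import *;from workcell import manip
o=manip.observe();print(rows(o,[616,-100.6,182],0.184),o['tcp_pos'])"
```

```text
time: 3.08
tcp_pos: [615.9, -101.4, 180.7]
tool_rot: [0.001, 0.639, 0.769, 0.0]
force: [-0.2, -0.6, -0.1]
finger_gap: 45.2
grasp_force: 0.0
(array([ 0.0011,  0.0006, -0.0004]), array([ 0.0009,  0.0004, -0.0016])) [ 615.86394013 -101.39875147  180.70850426]
```

```bash
for i in 1 ; do python3 -m creep '[[[0,0,0,0,0,0,0.16],[0,0,0,0,0,0,0.2],[0,0,0,0,0,0,0.22],[0,0,0,0,0,0,0.24]]]' 5; done; python3 - <<'E'
from h import *;from workcell import manip
c=manip.capture("wrist"); cv2.imwrite("pics/wrist2.png",c["color"][150:400,200:450][:,:,::-1].repeat(2,0).repeat(2,1)); print(manip.observe()["force"])
E
```

```text
time: 3.58
tcp_pos: [615.5, -101.2, 179.5]
tool_rot: [0.0, 0.639, 0.769, 0.0]
force: [1.8, 0.7, -0.5]
finger_gap: 33.6
grasp_force: 0.8
[ 1.42980581  1.061243   -0.00651113]
```

View pics/wrist2.png

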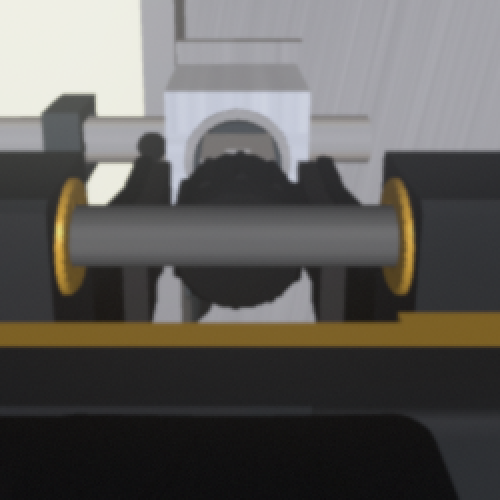

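The knob sits between the pads with both gaps small. I'll close softly.

```bash
python3 -m creep '[[[0,0,0,0,0,0,0.28],[0,0,0,0,0,0,0.32],[0,0,0,0,0,0,0.4],[0,0,0,0,0,0,0.4]]]' 6; python3 -m creep '[[[0,0,0,0,0,0,0.4],[0,0,0,0,0,0,0.4]]]' 6
```

```text
time: 4.12
tcp_pos: [615.9, -101.1, 179.6]
tool_rot: [0.001, 0.639, 0.769, 0.001]
force: [5.1, 1.6, -1.6]
finger_gap: 31.4
grasp_force: 6.0
time: 4.38
tcp_pos: [615.9, -101.1, 179.6]
tool_rot: [0.001, 0.639, 0.769, 0.001]
force: [5.5, 0.4, -1.7]
finger_gap: 31.5
grasp_force: 6.0
```

```bash
python3 -m creep '[[[0,0,0,0,0.0006,0,0.4],[0,0,0,0,0.0006,0,0.4],[0,0,0,0,0.0006,0,0.4]]]' 6;
```

```text
time: 4.75
tcp_pos: [616.0, -101.1, 179.5]
tool_rot: [0.0, 0.639, 0.769, 0.0]
force: [5.1, 0.0, -1.4]
finger_gap: 31.3
grasp_force: 6.0
```

```bash
python3 -m creep '[[[0,0,0,0,0.001,0,0.4],[0,0,0,0,0.001,0,0.4],[0,0,0,0,0.001,0,0.4]]]' 6;
```

```text
time: 5.12
tcp_pos: [616.2, -101.1, 179.5]
tool_rot: [-0.0, 0.639, 0.769, -0.0]
force: [1.5, 0.1, 0.9]
finger_gap: 31.3
grasp_force: 6.0
```

```bash
python3 -m creep '[[[0,0,0,0,0.0004,0,0.6],[0,0,0,0,0.0004,0,0.6],[0,0,0,0,0.0004,0,0.6]]]' 15; python3 -m creep '[[[0,0,0,0,0,0,1],[0,0,0,0,0,0,1],[0,0,0,0,0,0,1]]]' 30
```

```text
time: 5.5
tcp_pos: [616.4, -101.0, 179.5]
tool_rot: [-0.0, 0.639, 0.769, -0.0]
force: [-1.5, 0.3, 3.9]
finger_gap: 31.2
grasp_force: 15.0
time: 5.88
tcp_pos: [616.5, -101.0, 179.5]
tool_rot: [-0.0, 0.639, 0.769, -0.0]
force: [-2.8, 0.4, 5.0]
finger_gap: 30.7
grasp_force: 30.0
```

```bash
python3 -m creep '[[[0,0,0,0,0,-0.0015,1],[0,0,0,0,0,-0.003,1],[0,0,0,0,0,-0.0045,1],[0,0,0,0,0,-0.006,1],[0,0,0,0,0,-0.006,1]]]' 30; python3 -m creep '[[[0,0,0,0,0,-0.0012,1],[0,0,0,0,0,-0.0025,1],[0,0,0,0,0,-0.0025,1],[0,0,0,0,0,-0.0025,1]]]' 30
```

```text
time: 6.5
tcp_pos: [616.4, -100.9, 183.7]
tool_rot: [-0.001, 0.639, 0.769, -0.0]
force: [0.1, -1.7, -8.0]
finger_gap: 31.0
grasp_force: 30.0
time: 7.0
tcp_pos: [616.5, -100.9, 186.1]
tool_rot: [-0.0, 0.639, 0.769, -0.0]
force: [-1.8, -1.5, -7.9]
finger_gap: 30.5
grasp_force: 30.0
```

```bash
python3 -m creep '[[[0,0,0,0,0,-0.0012,1],[0,0,0,0,0,-0.0025,1],[0,0,0,0,0,-0.0025,1],[0,0,0,0,0,-0.0025,1]]]' 30; python3 -m creep '[[[0,0,0,0,0,-0.001,1],[0,0,0,0,0,-0.0015,1],[0,0,0,0,0,-0.0015,1]]]' 30
```

```text
time: 7.5
tcp_pos: [616.5, -100.9, 188.1]
tool_rot: [-0.0, 0.639, 0.769, -0.0]
force: [-3.1, -0.9, -7.2]
finger_gap: 30.3
grasp_force: 30.0
time: 7.88
tcp_pos: [616.6, -100.9, 189.3]
tool_rot: [-0.0, 0.639, 0.769, -0.0]
force: [-5.0, -1.3, -8.5]
finger_gap: 30.4
grasp_force: 30.0
```

```bash
python3 -m creep '[[[0,0,0,0,-0.0006,-0.001,1],[0,0,0,0,-0.0006,-0.0015,1],[0,0,0,0,-0.0006,-0.0015,1]]]' 30; python3 -m creep '[[[0,0,0,0,0,-0.001,1],[0,0,0,0,0,-0.0015,1],[0,0,0,0,0,-0.0015,1]]]' 30;python3 -m creep '[[[0,0,0,0,0,-0.001,1],[0,0,0,0,0,-0.0015,1],[0,0,0,0,0,-0.0015,1]]]' 30
```

```text
time: 8.25
tcp_pos: [616.5, -100.9, 190.8]
tool_rot: [0.0, 0.639, 0.769, 0.0]
force: [-3.1, -1.0, -8.6]
finger_gap: 30.8
grasp_force: 30.0
time: 8.62
tcp_pos: [616.4, -101.0, 191.9]
tool_rot: [0.0, 0.639, 0.769, 0.0]
force: [-3.4, -0.2, -9.5]
finger_gap: 30.6
grasp_force: 30.0
time: 9.0
tcp_pos: [616.4, -101.0, 193.1]
tool_rot: [0.0, 0.639, 0.769, 0.0]
force: [-1.7, -0.7, -9.2]
finger_gap: 31.1
grasp_force: 30.0
```

```bash
python3 -m creep '[[[0,0,0,0,0,-0.001,1],[0,0,0,0,0,-0.0015,1],[0,0,0,0,0,-0.0015,1]]]' 30; python3 -m creep '[[[0,0,0,0,0,-0.001,1],[0,0,0,0,0,-0.0015,1],[0,0,0,0,0,-0.0015,1]]]' 30
```

```text
time: 9.38
tcp_pos: [616.4, -101.0, 194.3]
tool_rot: [0.0, 0.639, 0.769, 0.0]
force: [-2.2, 0.1, -9.1]
finger_gap: 30.4
grasp_force: 30.0
time: 9.75
tcp_pos: [616.4, -101.0, 195.5]
tool_rot: [0.0, 0.639, 0.769, 0.0]
force: [-2.5, -0.3, -9.7]
finger_gap: 30.6
grasp_force: 30.0
```

```bash
python3 -m creep '[[[0,0,0,0,0,-0.001,1],[0,0,0,0,0,-0.0015,1],[0,0,0,0,0,-0.0015,1]]]' 30; python3 -m creep '[[[0,0,0,0,0,-0.001,1],[0,0,0,0,0,-0.0013,1],[0,0,0,0,0,-0.0013,1]]]' 30
```

```text
time: 10.12
tcp_pos: [616.4, -101.0, 196.7]
tool_rot: [0.0, 0.639, 0.769, 0.0]
force: [-2.3, 0.3, -9.0]
finger_gap: 31.0
grasp_force: 30.0
time: 10.5
tcp_pos: [616.2, -100.9, 197.0]
tool_rot: [-0.0, 0.639, 0.769, -0.0]
force: [1.2, -1.1, -15.4]
finger_gap: 30.7
grasp_force: 30.0
```

```bash
python3 -m creep '[[[0,0,0,0,0,0.0017,1],[0,0,0,0,0,0.0017,1],[0,0,0,0,0,0.0017,1]]]' 30; python3 -m creep '[[[0,0,0.05,0,0,0,1],[0,0,0.1,0,0,0,1],[0,0,0.15,0,0,0,1],[0,0,0.2,0,0,0,1],[0,0,0.2,0,0,0,1]]]' 30
```

```text
time: 10.88
tcp_pos: [616.4, -101.0, 196.8]
tool_rot: [0.0, 0.639, 0.769, 0.0]
force: [-2.0, -0.0, -9.6]
finger_gap: 30.8
grasp_force: 30.0
time: 11.5
tcp_pos: [616.4, -100.9, 196.7]
tool_rot: [0.0, 0.747, 0.665, 0.0]
force: [-2.4, 0.5, -8.1]
finger_gap: 30.8
grasp_force: 30.0
```

```bash
python3 -c "
from workcell import manip
o=manip.observe();print(o['moment'],o['joint_pos'])"; python3 -m creep '[[[0,0,0.1,0,0,0,1],[0,0,0.2,0,0,0,1],[0,0,0.3,0,0,0,1],[0,0,0.4,0,0,0,1],[0,0,0.4,0,0,0,1]]]' 30; python3 -c "
from workcell import manip
print(manip.observe()['moment'])"
```

```text
[ 0.00878871  0.53003567 -0.00452244] [-2.88562002e-01  2.57810575e-01  1.57938974e+00  7.82200117e-05
  1.30416345e+00 -1.72776222e-01]
time: 12.12
tcp_pos: [616.4, -100.8, 196.5]
tool_rot: [-0.0, 0.91, 0.415, 0.0]
force: [-1.9, 0.7, -9.1]
finger_gap: 31.0
grasp_force: 30.0
[ 0.12932491  0.528698   -0.03005409]
```

```bash
python3 -m creep '[[[0,0,0.1,0,0,0,1],[0,0,0.2,0,0,0,1],[0,0,0.3,0,0,0,1],[0,0,0.4,0,0,0,1],[0,0,0.447,0,0,0,1]]]' 30; python3 -m creep '[[[0,0,0,0,0,0,1],[0,0,0,0,0,0,1]]]' 30; python3 - <<'E'
from h import *;from workcell import manip
o=manip.observe();print(rows(o,o['tcp_pos'],.184-np.pi/2)[0]*1.5,o['moment'])
c=manip.capture("top"); cv2.imwrite("pics/top2.png",cv2.resize(c["color"][155:215,290:370],(640,480),interpolation=cv2.INTER_CUBIC)[...,::-1])
E
```

```text
time: 12.75
tcp_pos: [616.5, -100.7, 196.4]
tool_rot: [-0.0, 0.996, 0.093, 0.0]
force: [-1.5, 1.0, -8.7]
finger_gap: 30.7
grasp_force: 30.0
time: 13.0
tcp_pos: [616.5, -100.8, 196.4]
tool_rot: [-0.0, 0.996, 0.093, 0.0]
force: [-1.8, 1.5, -7.2]
finger_gap: 30.6
grasp_force: 30.0
[-0.0003  -0.00045  0.003  ] [0.33703624 0.46139053 0.00868223]
```

```bash
python3 -m creep '[[[0,0,0,0,0,0.001,1],[0,0,0,0,0,0.0025,1],[0,0,0,0,0,0.0025,1],[0,0,0,0,0,0.0025,1]]]' 30; python3 -m creep '[[[0,0,0,0,0,0.001,1],[0,0,0,0,0,0.0015,1],[0,0,0,0,0,0.0015,1]]]' 30;python3 -m creep '[[[0,0,0,0,0,0.0005,1],[0,0,0,0,0,0.001,1],[0,0,0,0,0,0.001,1]]]' 30
```

```text
time: 13.55
tcp_pos: [616.4, -100.8, 194.2]
tool_rot: [-0.0, 0.996, 0.092, 0.0]
force: [0.0, 2.2, -8.3]
finger_gap: 30.5
grasp_force: 30.0
time: 13.92
tcp_pos: [616.4, -100.9, 193.1]
tool_rot: [-0.0, 0.996, 0.092, 0.0]
force: [-0.5, 4.3, -7.9]
finger_gap: 30.7
grasp_force: 30.0
time: 14.3
tcp_pos: [616.4, -100.9, 192.3]
tool_rot: [-0.0, 0.996, 0.092, 0.0]
force: [-1.0, 4.4, -8.1]
finger_gap: 30.7
grasp_force: 30.0
```

```bash
python3 -m creep '[[[0,0,0,0,0,0.0005,1],[0,0,0,0,0,0.001,1],[0,0,0,0,0,0.001,1]]]' 30
```

```text
time: 14.68
tcp_pos: [616.5, -100.9, 192.1]
tool_rot: [0.0, 0.996, 0.092, 0.0]
force: [-2.6, 4.8, -3.3]
finger_gap: 30.4
grasp_force: 30.0
```

```bash
python3 -m creep '[[[0,0,0,0,0,0.0005,1],[0,0,0,0,0,0.001,1],[0,0,0,0,0,0.001,1]]]' 30
```

```text
time: 15.05
tcp_pos: [616.6, -100.9, 192.0]
tool_rot: [0.0, 0.996, 0.092, 0.0]
force: [-2.9, 5.3, 0.7]
finger_gap: 30.8
grasp_force: 30.0
```

Seated at 12.6 mm of lift, as predicted. Now I release.

```bash
python3 -m creep '[[[0,0,0,0,0,0,0.4],[0,0,0,0,0,0,0.2],[0,0,0,0,0,0,0.0]]]' 6;  python3 -m creep '[[[0,0,0,0,0,0,-0.3],[0,0,0,0,0,0,-0.6],[0,0,0,0,0,0,-1],[0,0,0,0,0,0,-1],[0,0,0,0,0,0,-1]]]' 6; python3 - <<'E'
from h import *;from workcell import manip
o=manip.observe();print(rows(o,[616.4,-100.9,270],.184)[0]*1.5,o["tcp_pos"],o["force"])
E
```

```text
time: 15.42
tcp_pos: [617.3, -102.1, 191.8]
tool_rot: [0.001, 0.996, 0.092, 0.001]
force: [0.9, -0.6, -0.3]
finger_gap: 38.7
grasp_force: 0.0
time: 16.05
tcp_pos: [616.3, -101.0, 190.6]
tool_rot: [0.0, 0.996, 0.092, -0.0]
force: [0.1, 0.9, -0.1]
finger_gap: 83.2
grasp_force: 0.0
[-0.       0.      -1.57095] [ 616.31933189 -101.01228441  190.61299255] [ 0.13532072  0.89446711 -0.08977696]
```

Raise straight up, turn back, then look.

```bash
python3 -m creep '[[[0,0,0,0,0,-0.05,-1],[0,0,-0.1,0,0,-0.1,-1],[0,0,-0.22,0,0,-0.1,-1],[0,0,-0.34,0,0,-0.1,-1],[0,0,-0.46,0,0,-0.1,-1]]]'; python3 -m creep '[[[0,0,-0.12,0,0,0,-1],[0,0,-0.24,0,0,0,-1],[0,0,-0.36,0,0,0,-1],[0,0,-0.48,0,0,0,-1],[0,0,-0.587,0,0,0,-1]]]';  python3 - <<'E'
from h import *;from workcell import manip
c=manip.capture("wrist"); np.savez("wrist3.npz",**c); cv2.imwrite("pics/wrist3.png",c["color"][:,:,::-1])
o=manip.observe();print(rows(o,[486.7,-23.5,182],.184),o["tcp_pos"],o["force"])
E
```

```text
time: 16.68
tcp_pos: [616.3, -101.0, 270.8]
tool_rot: [0.0, 0.905, 0.426, 0.0]
force: [0.1, -0.8, -0.5]
finger_gap: 86.9
grasp_force: 0.0
time: 17.3
tcp_pos: [616.3, -101.0, 270.6]
tool_rot: [-0.0, 0.637, 0.771, -0.0]
force: [0.3, 0.6, -0.3]
finger_gap: 87.0
grasp_force: 0.0
(array([-0.0001,  0.    ,  0.0074]), array([ 0.1264, -0.1401,  0.1108])) [ 616.28366614 -100.97643955  270.62986302] [-0.47158607  0.17581056 -0.39915552]
```

View pics/wrist3.png

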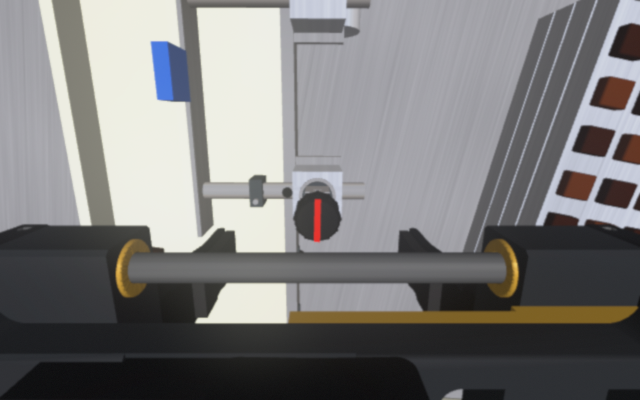

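The red line is now crosswise, at (317,220), so the plunger is latched in the notch. The tab is at about (170,72). Next I move to the tab.

```bash
python3 -m creep '[[[0,0,0.007,0.1264,-0.14,0.03,-1],[0,0,0.007,0.1264,-0.14,0.03,-1],[0,0,0.007,0.1264,-0.14,0.05,-1],[0,0,0.007,0.1264,-0.14,0.1,-1],[0,0,0.007,0.1264,-0.14,0.1,-1]]]'; python3 -m creep '[[[0,0,0,0,0,0,-1],[0,0,0,0,0,0,-1]]]'; python3 - <<'E'
from h import *;from workcell import manip
c=manip.capture("wrist"); np.savez("wrist4.npz",**c); cv2.imwrite("pics/wrist4.png",c["color"][:,:,::-1])
o=manip.observe();print(rows(o,[486.7,-23.5,154],.184),o["tcp_pos"],o["force"])
E
```

```text
time: 17.98
tcp_pos: [485.3, -21.4, 188.1]
tool_rot: [-0.003, 0.644, 0.765, -0.001]
force: [-0.6, -0.1, 1.0]
finger_gap: 86.9
grasp_force: 0.0
time: 18.23
tcp_pos: [489.1, -22.5, 192.5]
tool_rot: [0.001, 0.644, 0.765, 0.001]
force: [0.0, -0.3, 1.1]
finger_gap: 86.8
grasp_force: 0.0
(array([ 0.0016,  0.0006, -0.0078]), array([-0.0008, -0.0031,  0.0479])) [488.96815679 -22.42797874 192.29098014] [ 0.15021216 -0.27220754  0.84545269]
```

View pics/wrist4.png

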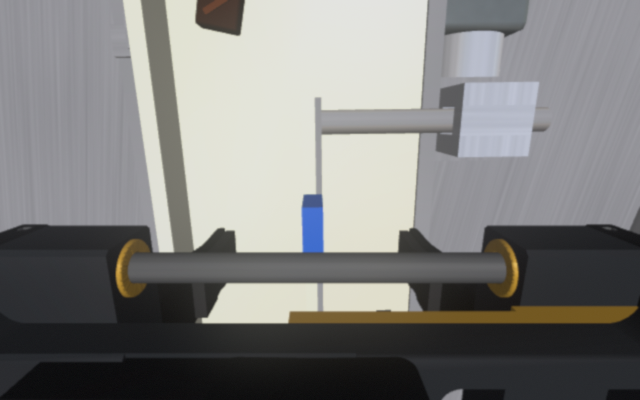

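The tab, at columns 302–323, lies centrally between the fingers. Descend and close softly.

```bash
python3 -m creep '[[[0,0,-0.007,-0.0008,-0.003,0.03,-0.5],[0,0,-0.007,-0.0008,-0.003,0.046,0],[0,0,-0.007,-0.0008,-0.003,0.046,0.3],[0,0,-0.007,-0.0008,-0.003,0.046,0.45],[0,0,-0.007,-0.0008,-0.003,0.046,0.5]]]' 8; python3 -m creep '[[[0,0,0,0,0,0,0.6],[0,0,0,0,0,0,0.7],[0,0,0,0,0,0,0.8],[0,0,0,0,0,0,0.9],[0,0,0,0,0,0,0.9]]]' 8; python3 -m creep '[[[0,0,0,0,0,0,0.9],[0,0,0,0,0,0,0.9]]]' 8
```

```text
time: 18.9
tcp_pos: [486.1, -23.2, 154.8]
tool_rot: [0.001, 0.639, 0.769, 0.0]
force: [0.1, -0.7, -0.6]
finger_gap: 45.0
grasp_force: 0.0
time: 19.52
tcp_pos: [485.8, -23.0, 154.0]
tool_rot: [0.0, 0.639, 0.769, 0.0]
force: [1.9, 0.9, -0.9]
finger_gap: 12.0
grasp_force: 8.0
time: 19.77
tcp_pos: [485.7, -23.0, 154.0]
tool_rot: [0.0, 0.639, 0.769, 0.0]
force: [1.6, 0.4, 0.2]
finger_gap: 12.1
grasp_force: 8.0
```

```bash
python3 -m creep '[[[0,0,0,0,0.002,0,0.9],[0,0,0,0,0.006,0,0.9],[0,0,0,0,0.01,0,0.9],[0,0,0,0,0.014,0,0.9],[0,0,0,0,0.018,0,0.9]]]' 12; python3 -m creep '[[[0,0,0,0,0,0,0.9],[0,0,0,0,0,0,0.9]]]' 12; python3 - <<'E'
from h import *;from workcell import manip
c=manip.capture("top"); A=cv2.resize(c["color"][155:225,275:375],(800,560),interpolation=cv2.INTER_CUBIC); cv2.imwrite("pics/top5.png",A[...,::-1])
E
```

```text
time: 20.4
tcp_pos: [499.9, -20.4, 154.0]
tool_rot: [-0.0, 0.639, 0.769, -0.0]
force: [-3.7, 0.8, 4.2]
finger_gap: 11.8
grasp_force: 12.0
time: 20.65
tcp_pos: [500.2, -20.3, 154.0]
tool_rot: [0.0, 0.639, 0.769, 0.001]
force: [1.5, 2.0, 1.7]
finger_gap: 12.0
grasp_force: 12.0
```

View pics/top5.png

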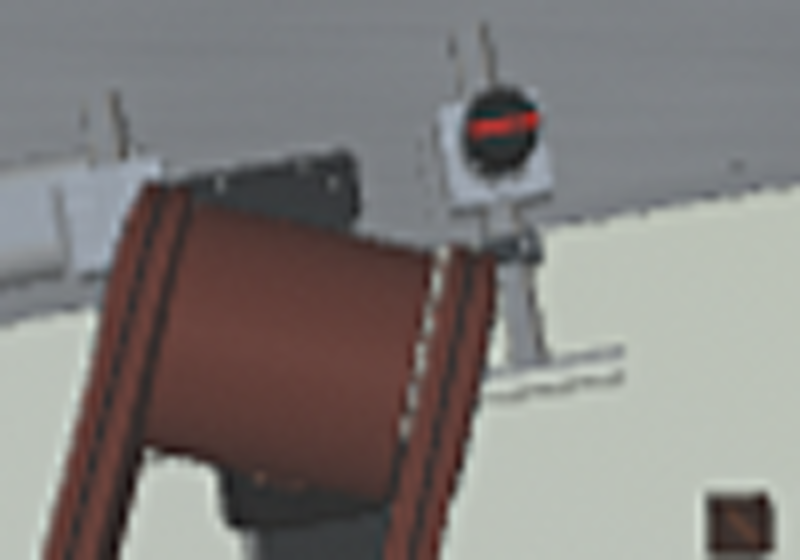

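The rail moves freely, and the collar at (518,245) in the crop is about 12 mm from the block. I creep on.

```bash
python3 -m creep '[[[0,0,0,0,0.0015,0,0.9],[0,0,0,0,0.003,0,0.9],[0,0,0,0,0.0045,0,0.9],[0,0,0,0,0.006,0,0.9],[0,0,0,0,0.0075,0,0.9]]]' 12; python3 -m creep '[[[0,0,0,0,0.001,0,0.9],[0,0,0,0,0.002,0,0.9],[0,0,0,0,0.002,0,0.9]]]' 12
```

```text
time: 21.32
tcp_pos: [505.5, -19.3, 154.0]
tool_rot: [-0.0, 0.639, 0.769, -0.0]
force: [-2.7, 0.4, 4.9]
finger_gap: 12.1
grasp_force: 12.0
time: 21.7
tcp_pos: [507.2, -19.0, 153.9]
tool_rot: [-0.0, 0.639, 0.769, 0.0]
force: [-2.8, 1.6, 4.7]
finger_gap: 11.8
grasp_force: 12.0
```

```bash
python3 -m creep '[[[0,0,0,0,0.0007,0,0.9],[0,0,0,0,0.0014,0,0.9],[0,0,0,0,0.002,0,0.9]]]' 12; python3 -m creep '[[[0,0,0,0,0.0007,0,0.9],[0,0,0,0,0.0014,0,0.9],[0,0,0,0,0.0014,0,0.9]]]' 12
```

```text
time: 22.08
tcp_pos: [508.7, -18.8, 154.0]
tool_rot: [-0.0, 0.639, 0.769, -0.0]
force: [-2.9, -0.4, 5.5]
finger_gap: 11.9
grasp_force: 12.0
time: 22.45
tcp_pos: [509.8, -18.5, 154.0]
tool_rot: [-0.0, 0.639, 0.769, 0.0]
force: [-2.6, 0.7, 5.3]
finger_gap: 12.0
grasp_force: 12.0
```

```bash
python3 -m creep '[[[0,0,0,0,0.0007,-0.0003,0.9],[0,0,0,0,0.0014,-0.0003,0.9],[0,0,0,0,0.0014,-0.0003,0.9]]]' 12; python3 -m creep '[[[0,0,0,0,0.0006,0,0.9],[0,0,0,0,0.0012,0,0.9],[0,0,0,0,0.0012,0,0.9]]]' 12
```

```text
time: 22.82
tcp_pos: [510.8, -18.3, 154.0]
tool_rot: [-0.0, 0.639, 0.769, -0.0]
force: [-1.9, 1.1, 3.6]
finger_gap: 11.9
grasp_force: 12.0
time: 23.2
tcp_pos: [511.8, -18.1, 154.0]
tool_rot: [-0.0, 0.639, 0.769, -0.0]
force: [-1.9, 0.5, 2.6]
finger_gap: 12.0
grasp_force: 12.0
```

```bash
python3 -m creep '[[[0,0,0,0,0.0006,0,0.9],[0,0,0,0,0.0012,0,0.9],[0,0,0,0,0.0012,0,0.9]]]' 12
```

```text
time: 23.58
tcp_pos: [512.7, -18.0, 154.0]
tool_rot: [-0.0, 0.639, 0.769, -0.0]
force: [-1.7, 0.6, 1.5]
finger_gap: 11.9
grasp_force: 12.0
```

```bash
python3 -m creep '[[[0,0,0,0,0.0006,0,0.9],[0,0,0,0,0.0012,0,0.9],[0,0,0,0,0.0012,0,0.9]]]' 12
```

```text
time: 23.95
tcp_pos: [513.7, -17.8, 154.0]
tool_rot: [-0.0, 0.639, 0.769, -0.0]
force: [-2.7, 1.2, 0.5]
finger_gap: 12.1
grasp_force: 12.0
```

28.5 mm so far with no contact. I keep going in 1 mm steps.

```bash
python3 -m creep '[[[0,0,0,0,0.0006,0,0.9],[0,0,0,0,0.0012,0,0.9],[0,0,0,0,0.0012,0,0.9]]]' 12
```

```text
time: 24.32
tcp_pos: [514.6, -17.6, 154.0]
tool_rot: [-0.0, 0.639, 0.769, -0.0]
force: [-1.8, 0.4, 0.5]
finger_gap: 11.8
grasp_force: 12.0
```

```bash
python3 -m creep '[[[0,0,0,0,0.0006,0,0.9],[0,0,0,0,0.0012,0,0.9],[0,0,0,0,0.0012,0,0.9]]]' 12; python3 - <<'E'
from h import *;from workcell import manip
c=manip.capture("top"); A=cv2.resize(c["color"][165:195,325:355],(600,600),interpolation=cv2.INTER_CUBIC); cv2.imwrite("pics/top6.png",A[...,::-1])
E
```

```text
time: 24.7
tcp_pos: [514.9, -17.6, 154.0]
tool_rot: [-0.001, 0.639, 0.769, -0.001]
force: [-6.5, -1.2, 1.7]
finger_gap: 12.0
grasp_force: 12.0
```

View pics/top6.png

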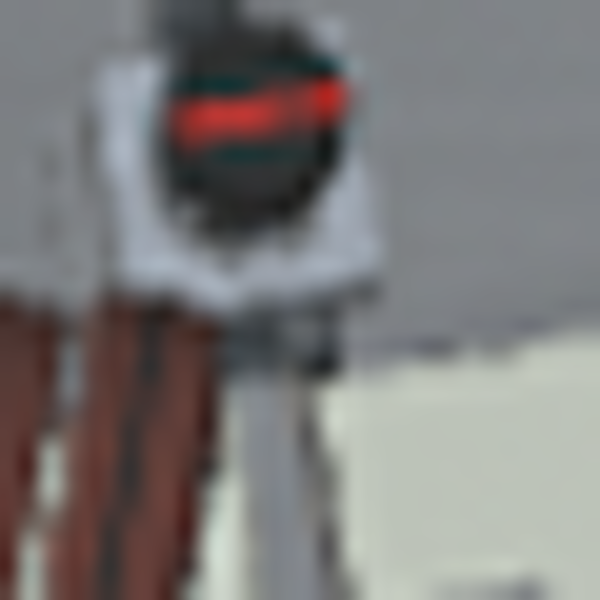

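The collar at (280,340) is up against the block, and the force rose from 2 to 6.5 N. One tiny push to confirm.

```bash
python3 -m creep '[[[0,0,0,0,0.0004,0,0.9],[0,0,0,0,0.0006,0,0.9],[0,0,0,0,0.0006,0,0.9]]]' 12
```

```text
time: 25.12
tcp_pos: [514.9, -17.6, 154.0]
tool_rot: [-0.001, 0.639, 0.769, -0.001]
force: [-8.0, -0.5, 4.4]
finger_gap: 11.5
grasp_force: 12.0
```

```bash
python3 -m creep '[[[0,0,0,0,0,0,0.6],[0,0,0,0,0,0,0.4],[0,0,0,0,0,0,0.2],[0,0,0,0,0,0,0.2]]]' 6; python3 -m creep '[[[0,0,0,0,0,-0.03,0.2],[0,0,0,0,0,-0.06,0.2],[0,0,0,0,0,-0.12,0.2],[0,0,0,0,0,-0.12,0.2],[0,0,0,0,0,-0.12,0.2]]]';python3 - <<'E'
from h import *;from workcell import manip
c=manip.capture("wrist"); cv2.imwrite("pics/wrist7.png",c["color"][:,:,::-1])
E
```

```text
time: 25.62
tcp_pos: [516.4, -17.4, 154.3]
tool_rot: [0.0, 0.639, 0.769, 0.0]
force: [-0.7, -0.7, 0.6]
finger_gap: 33.1
grasp_force: 0.0
time: 26.25
tcp_pos: [516.0, -17.3, 249.9]
tool_rot: [0.0, 0.639, 0.769, 0.0]
force: [-0.8, -1.0, -0.3]
finger_gap: 34.5
grasp_force: 0.0
```

View pics/wrist7.png

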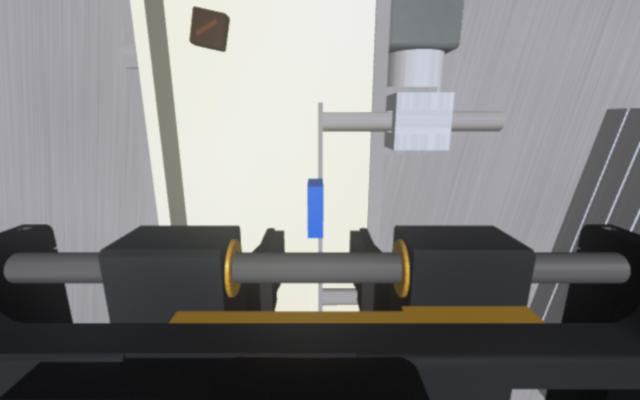

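The tab at (315,208) has stayed where it was released, and the gripper is clear. I let it settle and hand in.

```bash
python3 -m creep '[[[0,0,0,0,0,0,0.2],[0,0,0,0,0,0,0.2],[0,0,0,0,0,0,0.2],[0,0,0,0,0,0,0.2]]]'; python3 -c "
from workcell import manip
print(manip.sign_off())"
```

```text
time: 26.8
tcp_pos: [516.0, -17.4, 250.0]
tool_rot: [-0.0, 0.639, 0.769, -0.0]
force: [-0.6, -0.4, 0.3]
finger_gap: 34.7
grasp_force: 0.0
the job is handed in; nothing more can be done
None
```

I handed the job in after 26.8 s: the plunger is up with its cross pin in the rest notch, the rail's collar was felt against the block at about 29.7 mm of travel, and the robot touches nothing; the hand-in returned no verdict.

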